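# Show the hose route and confirm it

## Robot

A 7-joint arm with a two-finger parallel gripper is mounted at the origin on the work surface. World frame = base frame: x ahead of the robot, y to its left, z up, the work surface at z = 0. Lengths are in m, angles in rad, forces in N, time in s.
With the tool pointing down it reaches from about 0.425 to 0.825 m from the base axis. Payload 3.6 kg.
Tool frame: the origin (TCP) lies at the centre of the arm's flange, where the gripper is bolted on; the fingertips stand 173 mm ahead of it and the grasp point (between the pads) lies 155 mm ahead of it; z points along the fingers, y is the line along which they close (so a half turn about z gives the same grasp; the last joint's range is limited). The gripper opens to 85 mm and grips with 20 to 120 N. Pads are 22 mm wide; open, the fingers measure 114 mm over their backs; the gripper's body (76 mm by 85 mm) begins 54 mm behind the grasp point. The pads swing forward as they close: fully open they stand 13 mm farther back than shut.
Start: joints at [-1.157, 0.615, -0.013, 1.423, 0.008, 1.103, -0.04], TCP at [0.277, 0.588, 0.405] pointing down, gripper open.
Joint ranges: [-3.12, 3.12], [-0.3, 2.06], [-1.34, 1.32], [0.26, 2.42], [-1.36, 4.5], [0.01, 1.98], [-2.84, 2.84]. Speed limits (rad/s): [2.79, 2.79, 3.14, 3.14, 3.14, 3.14, 3.14].

## Interface

Orientations are given as a unit quaternion [w, x, y, z].
In Python, from plant import goto, servo_line, movej, command_gripper, pause, solve_ik, get_obs, snapshot, camera_model, PlanningError, finish_job gives the robot as it stands. The module is installed in compiled form; this text tells all that it offers. Calls block until the motion is done:
- goto(position, orientation): joint-space move of the TCP to a pose.
- servo_line(position, rot=None, vel=0.15, threshold=None): straight line of the TCP; rot=None keeps the orientation; vel is the mean speed in m/s. With threshold (N) it stops when the force on the tool has changed by that much, and returns True; else False.
- movej(angles): joint-space move.
- command_gripper(opening, force=None): finger opening in m; force is the grip in N (None keeps the last); returns when the fingers have stopped.
- pause(seconds).
- solve_ik(position, orientation): joint angles nearest the present ones, or None.
- get_obs(): the state.
- snapshot(name): name is "scene" or "top" or "wrist"; returns the picture (420x560x3 uint8, red, green, blue); there is no depth.
- camera_model(name): a dict with "K" (3x3 intrinsics, pixels), "k1" (the pictures are not rectified: a ray, as slopes to the right and down, at radius r is drawn at 1 + k1 r^2 times it, then the intrinsics apply), "eye" and "orientation" of the camera in the world. Camera axes: x right, y up, looking along -z (the intrinsics and any distortion apply to the point x, -y, -z); pixel columns grow to the right and rows downward; lengths in m; the calibration is good to about 2 mm. A picture is of the moment at which its call begins: read the wrist's pose just before it. camera_model takes no time and is no camera call; for the wrist camera it gives the pose at the moment of the call.
A pose or a line that the arm cannot do raises PlanningError and nothing moves.
- finish_job(): hands the job in; it is judged then, once.
The state is a dict: "t": time; "joint_pos": joint angles; "qvel": joint speeds; "joint_efforts": joint torques, N m; "tcp_pos": TCP position; "tool_rot": TCP orientation; "force": force on the tool from outside, world axes, zero at the start; "torque": the same for the moment, N m; "finger_gap": finger opening in m; "finger_force": force on a finger pad.
Only numpy, scipy, OpenCV 4.12 (cv2) and the standard library are available. Lean on these libraries where they do the work, as an engineer would, in place of code of your own. Each camera call takes 0.05 s, during which the arm holds its last target. There are 200 camera calls.

## Task

Show the fitter where the next air hose goes: point straight down at the orange valve cap on the manifold and stay for about two seconds with the fingertips just above it, centred and less than five centimetres away, then in the same way at the one open passage in the black cable-entry frame, both without contact. Then confirm the route by pressing the green button on the grey box fully in and letting it go. Never touch the manifold, its valves or the frame, never press the red button, and leave all the loose things where they are.

Things in the scene. Friction and masses are not known exactly. Their poses are not given: they have to be found in the camera images.
- manifold: Aluminium valve manifold bar, 40 x 220 mm and 30 mm thick on two dark feet, its upper face 55 mm above the table. Fixed to the table. Origin: centre of its footprint at table height; its y axis runs along the bar, z up. Five valves stand on it in a row, 42 mm apart, the middle one above the origin.
- orange_valve_top (a point): Centre of the top face of the orange cap (27 mm wide) of the one orange-capped valve on the manifold, 105 mm above the table; z axis up. Its neighbours have blue caps of the same height. The valve is rigid and fixed. It may be at any of the five places.
- frame: Black cable-entry frame, 62 x 205 mm, 22 mm high. Fixed to the table. Origin: centre of its underside; y axis along its length, z up. Four square bays in a row, 42 mm apart (21 and 63 mm either side of the origin): three hold solid light grey blanks (a thin dark line across each), one a light grey insert with a round open hole.
- passage_mouth (a point): Centre of the mouth of the one open passage in the frame: a dark round hole, 25 mm across, in a 34 mm square light grey insert whose top is 24 mm above the table; z axis up. It may be in any of the four bays.
- button_box: Grey box with a green and a red push button on top, 75 x 130 mm, 40 mm high. Fixed to the table. Origin: centre of its underside; y axis along its length, z up. The green button is 32 mm from the origin along +y, the red one 32 mm along -y.
- green_button_top (a point): Centre of the top of the green button (30 mm across), 62 mm above the table when released, moves with it; z axis up. It is pressed straight down, against a spring: 6 mm travel, about 5 N to bring it fully down; it springs back.
- green_button (a joint): How far the green button is pressed, m: 0 released, 0.006 fully in.
- red_button (a joint): How far the red button is pressed, m: 0 released, 0.006 fully in. To be left alone.
- orange_valve: The orange-capped valve on the manifold, steel body under a plastic cap, 27 mm across, 50 mm tall, fixed. Origin: centre of its underside, 50 mm below the cap's top.
- blue_valve1: A blue-capped valve on the manifold, steel body under a plastic cap, 27 mm across, 50 mm tall, fixed. Origin: centre of its underside, 50 mm below the cap's top.
- blue_valve2: A blue-capped valve on the manifold, steel body under a plastic cap, 27 mm across, 50 mm tall, fixed. Origin: centre of its underside, 50 mm below the cap's top.
- blue_valve3: A blue-capped valve on the manifold, steel body under a plastic cap, 27 mm across, 50 mm tall, fixed. Origin: centre of its underside, 50 mm below the cap's top.
- blue_valve4: A blue-capped valve on the manifold, steel body under a plastic cap, 27 mm across, 50 mm tall, fixed. Origin: centre of its underside, 50 mm below the cap's top.
- open_passage: Light grey insert with the open round hole in the frame, 34 x 34 mm, 24 mm high, fixed. Origin: centre of its underside, at table height.
- blank1: Solid light grey blank in the frame, 34 x 34 mm, 24 mm high, fixed. Origin: centre of its underside, at table height.
- blank2: Solid light grey blank in the frame, 34 x 34 mm, 24 mm high, fixed. Origin: centre of its underside, at table height.
- blank3: Solid light grey blank in the frame, 34 x 34 mm, 24 mm high, fixed. Origin: centre of its underside, at table height.
- spare_valve: Spare blue-capped valve standing on the table, 27 mm across, 50 mm tall. Loose bystander, to be left where it is; origin at the centre of its underside.
- sealant: Small bottle with a red cap, 40 mm across, 100 mm tall. Loose bystander, to be left where it is; origin at the centre of its underside.
- ferrule_jar: Clear jar with a black lid, 48 mm across, 50 mm tall. Loose bystander, to be left where it is; origin at the centre of its underside.
- spare_blank: Spare light grey blank, 34 x 34 mm, 24 mm high. Loose bystander, to be left where it is; origin at the centre of its underside.
- screwdriver: Screwdriver with an orange handle, lying at the back, about 200 mm long along its x axis. Loose bystander, to be left where it is; origin about the middle of its length.
- wrench: Steel wrench lying flat along its x axis, under 200 mm long. Loose bystander, to be left where it is; origin about the middle of its length.
- gauge: Round steel pressure gauge with a paper dial, lying on its back, 56 mm across, 26 mm high, brass stem to its -x side. Loose bystander, to be left where it is; origin at the centre of its underside.

How it is judged:
By the outcome, as a careful person would: the job done as asked, in the order asked, and still so for the second after the job is handed in, with the robot touching nothing.
It also fails if it takes over 54 s, if anything falls off the work surface, if the arm or the gripper's body presses on something with over 40 N, if the wrist force passes 120 N, or if a joint passes its speed limit or range.

## Working session

There is one attempt and no reset: what is moved stays moved. The work goes in short steps, each a Python script; the robot and the scene stay as the last script left them, time stands still between calls to the robot, and variables do not carry over. Pictures are saved under pics/ and viewed, at most 10 in all, crops included, and the job is handed in when it is done.

```bash
mkdir -p pics; ls
python3 - <<'E'
from plant import *
import cv2,numpy as np
o=get_obs();print(o['t'],o['tcp_pos'],o['tool_rot'],o['finger_gap'])
for n in ("scene","top"):
    cv2.imwrite(f"pics/{n}1.png",cv2.resize(snapshot(n),(800,600),interpolation=cv2.INTER_CUBIC)[:,:,::-1]);print(n,camera_model(n))
E
```

```text
pics
0.0 [0.27661337 0.58783975 0.40350129] [-2.60685718e-04  2.18118940e-01  9.75921277e-01 -1.31177693e-03] 0.08508126335506534
scene {'K': array([[387.99110241,   0.        , 279.30872277],
       [  0.        , 387.99110241, 208.75666862],
       [  0.        ,   0.        ,   1.        ]]), 'k1': -0.01643560076432421, 'eye': array([1.35820224, 0.34918459, 1.00484427]), 'orientation': array([0.51778226, 0.19572057, 0.29386716, 0.77925419])}
top {'K': array([[414.23185277,   0.        , 282.94464617],
       [  0.        , 414.23185277, 206.27885015],
       [  0.        ,   0.        ,   1.        ]]), 'k1': -0.056613626344038104, 'eye': array([0.39257505, 0.02449635, 1.19367734]), 'orientation': array([ 0.71317332,  0.06191428, -0.06751907, -0.69497598])}
```

View pics/scene1.png

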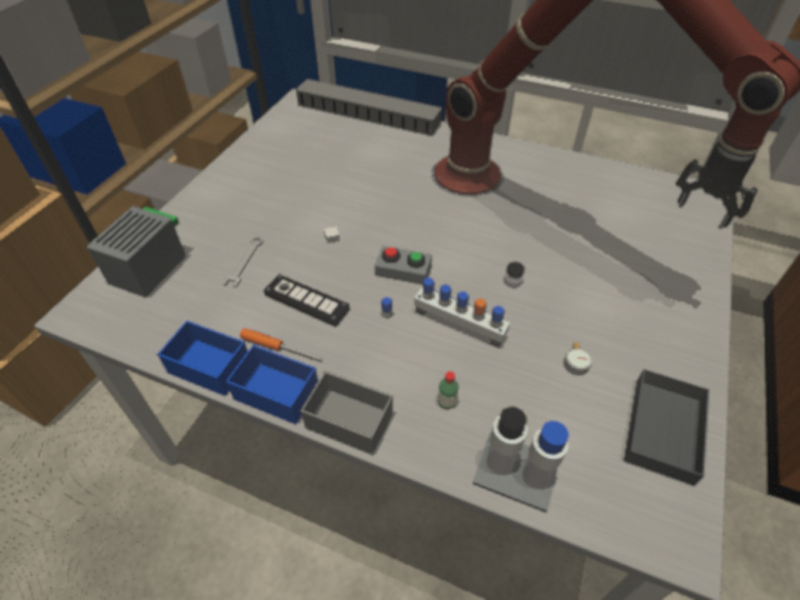

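View pics/top1.png

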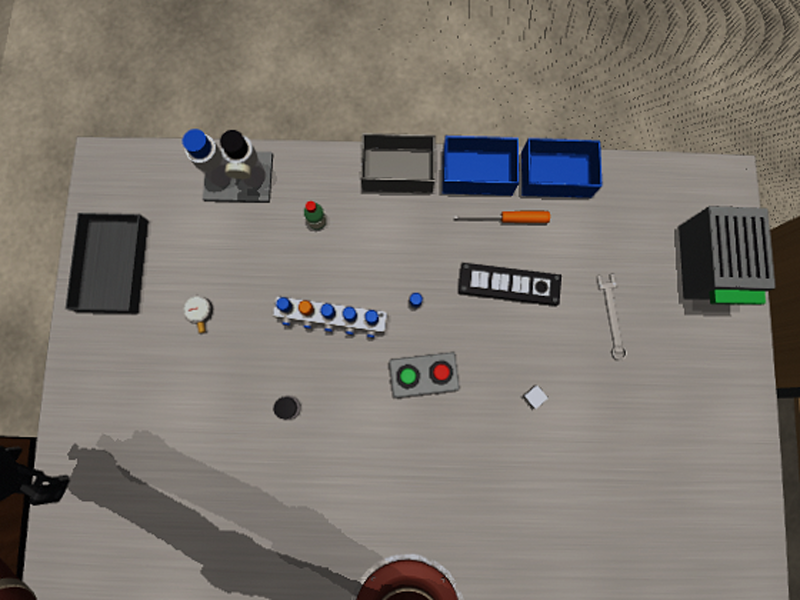

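The top view (800x600) shows the orange cap at (306,307), the open passage at (541,287) in the rightmost bay, the green button at (408,376) and the red one at (441,372). I'll convert these to positions, then look from the wrist camera.

```bash
cat > h.py <<'E'
from plant import *
import cv2,numpy as np
from scipy.spatial.transform import Rotation as R
def ray_hit(cam,uv,z):
    p=cv2.undistortPoints(np.array([[uv]],float),cam['K'],np.array([cam['k1'],0,0,0.]))[0,0]
    d=R.from_quat(cam['orientation'],scalar_first=True).apply([p[0],-p[1],-1])
    e=np.array(cam['eye']); return e+d*(z-e[2])/d[2]
def blob(rgb,uv,rad,kind):
    h,s,v=[a.astype(int) for a in cv2.split(cv2.cvtColor(rgb,cv2.COLOR_RGB2HSV))]
    m={'orange':(h>5)&(h<20)&(s>150)&(v>110),'green':(h>45)&(h<80)&(s>120),'dark':v<70,'red':((h<5)|(h>174))&(s>150)}[kind]
    yy,xx=np.mgrid[:m.shape[0],:m.shape[1]]; m=(m&(np.hypot(xx-uv[0],yy-uv[1])<rad)).astype(np.uint8)
    n,lab,st,c=cv2.connectedComponentsWithStats(m)
    i=1+np.argmax(st[1:,4]); return c[i],st[i]
def down(x,y):
    a=(np.arctan2(y,x)+np.pi/2)/2
    return np.array([0,np.cos(a),np.sin(a),0])
def save(n,im): cv2.imwrite(f"pics/{n}.png",im[:,:,::-1])
E
python3 - <<'E'
from h import *
im=snapshot("top");cam=camera_model("top")
for n,uv,z,k,r in (('valve',(306,307),.105,'orange',10),('pass',(541,287),.024,'dark',6.5),('green',(408,376),.062,'green',12),('red',(441,372),.062,'red',12)):
    c,st=blob(im,(np.array(uv)+.5)*.7-.5,r,k);print(n,c,st,ray_hit(cam,c,z))
v=ray_hit(cam,(np.array((306,307))+.5)*.7-.5,.105)
print(solve_ik([v[0],v[1],.42],down(*v[:2])))
E
```

```text
valve [212.95238095 214.22222222] [209 210   9   9  63] [0.5679948  0.20418123 0.105     ]
pass [378.52941176 200.43137255] [375 197   8   8  51] [ 0.63415237 -0.25832225  0.024     ]
green [285.13861386 262.83168317] [280 258  11  11 101] [0.4466422  0.00828728 0.062     ]
red [308.62857143 260.04761905] [303 255  12  11 105] [ 0.45574995 -0.05537096  0.062     ]
[-0.51776622  0.53042064  0.22778627  1.5561902  -0.13061038  1.06993986
  0.08372664]
```

Run:
```python
from h import *
command_gripper(0.0)
p=[.568,.204,.40]; goto(p,down(*p[:2]))
pause(.3)
cam=camera_model("wrist");im=snapshot("wrist");save("w1",im);np.savez("w1.npz",**cam)
o=get_obs();print(o['t'],o['tcp_pos'],o['tool_rot'],o['finger_gap'],cam['eye'],o['joint_pos'])
```

```text
3.025 [0.56788261 0.20445035 0.39996787] [-3.33652935e-05  5.74996116e-01  8.18156137e-01  2.54720208e-05] -0.0002821021516425729 [0.54332983 0.27234288 0.36958981] [-0.51544298  0.55195926  0.21777579  1.57738229 -0.13289345  1.0267937
  0.08547346]
```

View pics/w1.png

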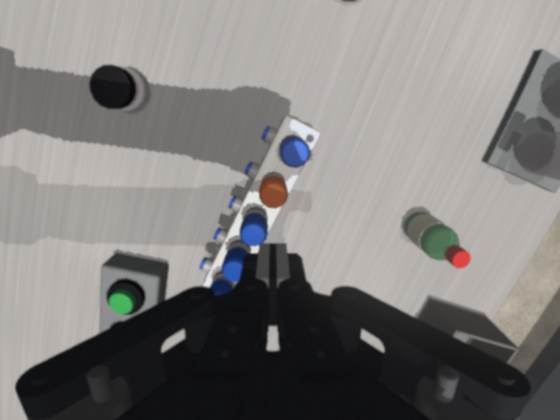

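The wrist view shows the orange cap, second from the far end, with its top at about (274,187). The green button is at (121,302), and the closed fingertips are at (273,247).

Run:
```python
from h import *
im=cv2.imread("pics/w1.png")[:,:,::-1].copy();cam=dict(np.load("w1.npz"))
h=cv2.cvtColor(im,cv2.COLOR_RGB2HSV)[187,274];print(h)
print(ray_hit(cam,(274,187),.105),ray_hit(cam,(121,300),.062))
c=np.hstack([cv2.resize(im[140:240,220:320],(400,400),interpolation=cv2.INTER_CUBIC),cv2.resize(im[250:350,70:170],(400,400),interpolation=cv2.INTER_CUBIC)]);save("w1c",c)
```

```text
[ 10 172 166]
[0.56566066 0.21405621 0.105     ] [0.44634335 0.0156754  0.062     ]
```

View pics/w1c.png

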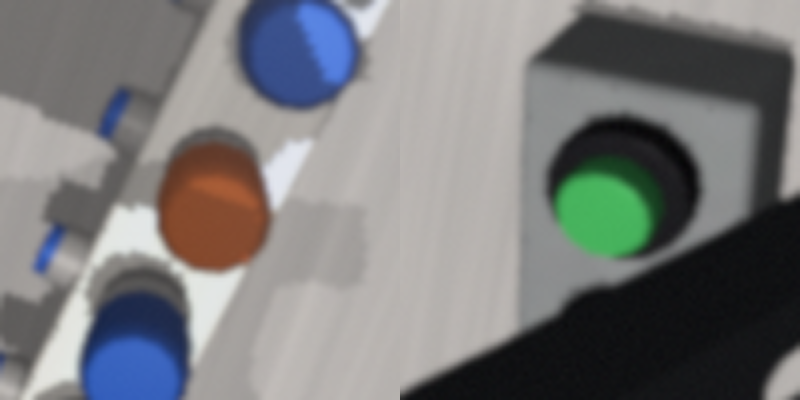

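In the crop the orange top face is centred at about (214,217), which is full-image (273.1,193.9). The green top is at (603,214), which is (120.5,303).

Run:
```python
from h import *
cam=dict(np.load("w1.npz"))
print(ray_hit(cam,(273.1,193.9),.105),ray_hit(cam,(120.5,303),.062))
im=cv2.imread("pics/top1.png");cv2.imwrite("pics/topc.png",cv2.resize(np.hstack([im[280:340,270:350],im[257:317,501:581]]),(800,300),interpolation=cv2.INTER_CUBIC))
```

```text
[0.56704886 0.20788802 0.105     ] [0.44654158 0.01132714 0.062     ]
```

View pics/topc.png

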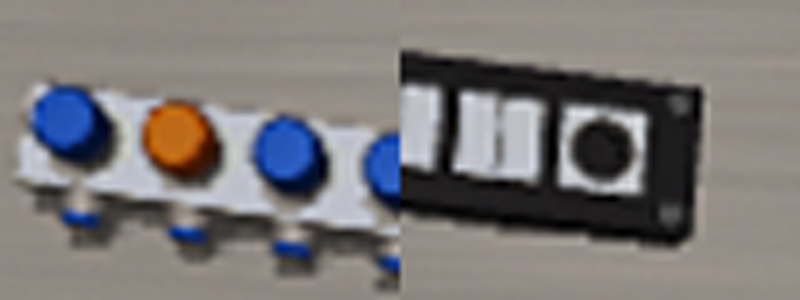

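The top crop shows the orange cap at (176,136) and the passage hole at (603,150). That agrees with the blob positions, and the two cameras differ by only about 3 mm. I'll use the average, hover, and check from close up.

Run:
```python
from h import *
q=get_obs()['tool_rot']
servo_line([.5675,.206,.308],vel=.12); pause(.2)
cam=camera_model("wrist");im=snapshot("wrist");np.savez("w2.npz",**cam)
t=snapshot("top");s=snapshot("scene")
f=lambda a:cv2.resize(a,(400,300),interpolation=cv2.INTER_CUBIC)
save("w2",np.vstack([np.hstack([f(im),f(im[130:280,180:380])]),np.hstack([f(t[184:244,173:253]),f(s[170:260,270:390])])]))
o=get_obs();print(o['t'],o['tcp_pos'],o['force'])
```

```text
4.2917 [0.56756726 0.20602848 0.30843448] [ 0.39816136  0.14545166 -0.08642576]
```

View pics/w2.png

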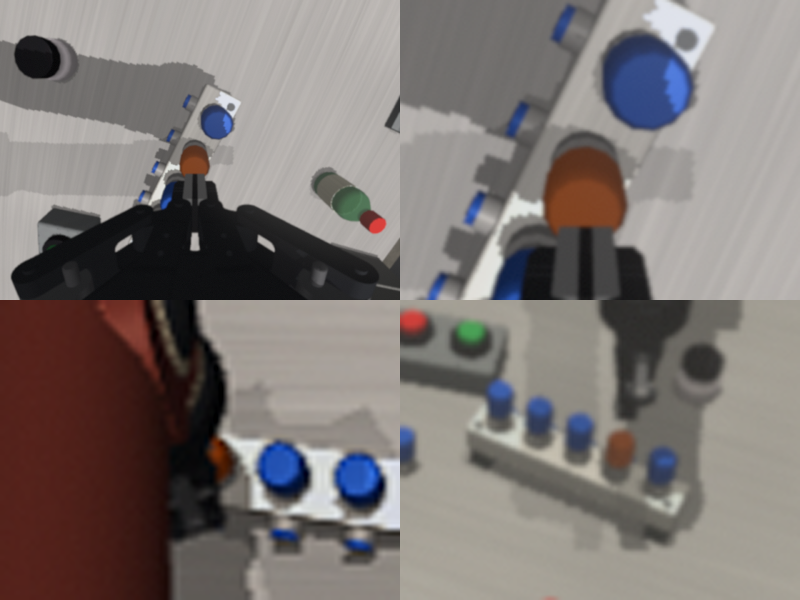

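The lower wrist view shows the tips at crop (585,230), laterally in line with the cap, whose top centre is at about (585,200). That is full-image (272,230).

```bash
cat >> h.py <<'E'
def proj(cam,P):
    r=R.from_quat(cam['orientation'],scalar_first=True).inv().apply(np.array(P,float)-cam['eye'])
    x=np.array([r[0],-r[1]])/-r[2]; x=x*(1+cam['k1']*(x@x))
    return cam['K'][:2,:2]@x+cam['K'][:2,2]
E
python3 - <<'E'
from h import *
cam=dict(np.load("w2.npz"))
print(ray_hit(cam,(272,230),.105),ray_hit(cam,(272,232),.105))
print('tip',proj(cam,[.56757,.20603,.1354]))
s=camera_model("scene")
for P in ([.5675,.206,.1354],[.5675,.206,.105],[.57,.21,.105]):
    p=proj(s,P);print((p-[270,170])*400/120+[400,300])
E
```

```text
[0.56617712 0.21023419 0.105     ] [0.56661327 0.20901974 0.105     ]
tip [271.7767445  259.64342129]
[622.5910328  413.31982727]
[618.90884194 435.37287793]
[622.25952828 438.5268377 ]
```

Run:
```python
from h import *
servo_line([.567,.2075,.301],vel=.05); pause(2.8)
o=get_obs();print(o['t'],o['tcp_pos'],o['force'])
servo_line([.567,.2075,.38],vel=.15)
p=[.634,-.2565,.34]; goto(p,down(*p[:2])); pause(.3)
cam=camera_model("wrist");im=snapshot("wrist");np.savez("w3.npz",**cam)
print(proj(cam,[.634,-.2565,.024]))
f=lambda a:cv2.resize(a,(400,300),interpolation=cv2.INTER_CUBIC)
save("w3",np.hstack([f(im),f(im[130:280,180:380])]))
o=get_obs();print(o['t'],o['tcp_pos'],o['force'])
```

```text
7.3833 [0.56699211 0.20750888 0.30099583] [ 0.7045644   0.26973816 -0.27487862]
[272.87609918 192.24636783]
10.125 [ 0.63416993 -0.25598829  0.34009657] [ 0.25140811 -0.00441078  0.12988953]
```

View pics/w3.png

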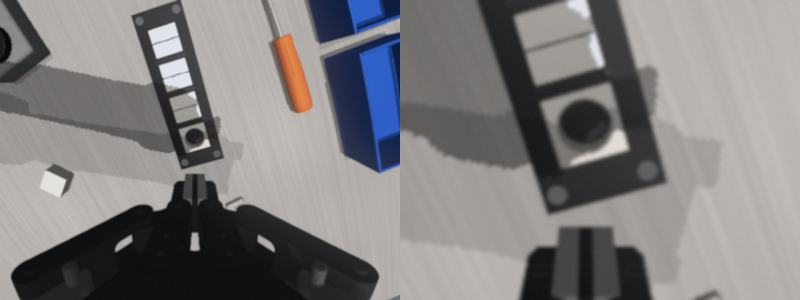

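The hole is at about (272.5,191) and the prediction was (272.9,192.2), so the estimate holds. Next I'll hover at the passage, then move above the green button and look.

Run:
```python
from h import *
servo_line([.634,-.256,.224],vel=.1); pause(2.8)
o=get_obs();print(o['t'],o['tcp_pos'],o['force'])
im0=snapshot("wrist")
servo_line([.634,-.256,.34],vel=.15)
p=[.4466,.0098,.32]; goto(p,down(*p[:2])); pause(.3)
cam=camera_model("wrist");im=snapshot("wrist");np.savez("w4.npz",**cam)
print(proj(cam,[.4466,.0098,.062]))
f=lambda a:cv2.resize(a,(400,300),interpolation=cv2.INTER_CUBIC)
save("w4",np.vstack([np.hstack([f(im),f(im[130:280,180:380])]),np.hstack([f(im0),f(im0[130:280,180:380])])]))
o=get_obs();print(o['t'],o['tcp_pos'],o['force'])
```

```text
14.2333 [ 0.6339915  -0.25603192  0.2239796 ] [ 0.11310738  0.55649793 -0.00942269]
[272.15915261 209.11161397]
16.7917 [0.44691521 0.00940689 0.31991963] [-0.48813404 -0.55093021 -0.37605831]
```

View pics/w4.png

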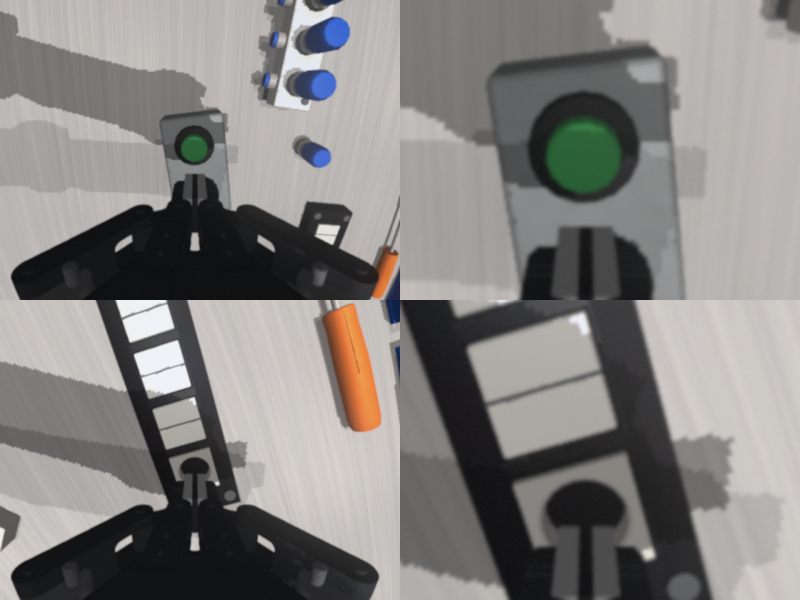

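The green top is at (272,209) and was predicted at (272.2,209.1), so the tips are above it. The lower pair shows the tips centred over the open hole. Now I'll press.

Run:
```python
from h import *
servo_line([.4466,.0098,.245],vel=.12); pause(.3)
f0=get_obs()['force'][2]
z=.238
while z>.222:
    servo_line([.4466,.0098,z],vel=.03); pause(.1)
    o=get_obs(); f=o['force'][2]-f0; print(round(o['tcp_pos'][2],4),round(f,2))
    if f>11: break
    z-=.0015
pause(.4); print(get_obs()['force'][2]-f0)
servo_line([.4466,.0098,.33],vel=.1); pause(.3)
o=get_obs();print(o['t'],o['tcp_pos'],o['force'])
```

```text
0.2379 0.8
0.2365 0.71
0.2351 2.38
0.2336 2.85
0.2321 4.37
0.2306 4.43
0.2294 9.5
0.2292 21.77
22.524712936368726
22.675 [0.4465672  0.00979185 0.32973561] [ 0.21118677  0.66569389 -0.01256566]
```

The button bottomed out, with force rising steeply after the full travel, and has been released. The arm is clear of everything.

Run:
```python
from plant import *
print(finish_job())
```

```text
the job is handed in; nothing more can be done
None
```

I pointed at the orange valve cap, then at the open passage, for 2.8 s each without contact. I then pressed the green button to its stop and released it, and handed the job in at about 23 s of the 54 s allowed.

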